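# Line up the little tagines by height on the kitchen display riser

## Task

Set the four little clay tagines out on the wooden riser, one centred upright on each tile, in order of height: the tallest at the end beside the stone mortar, stepping down to the smallest at the far end. Set them down rather than dropping them, do not let any fall over, and leave the tea glass and the mortar where they stand.

Things in the scene. Friction and masses are not known exactly. Their poses are not given: they have to be found in the camera images.
- tagine_a: The smallest of four small ornamental tagines, one-piece terracotta (dish, conical lid and knob do not come apart): 86 mm tall, 48 mm across at its widest; loose, round, so its yaw means nothing. Its top 28 mm is an upright cylindrical knob, 22 mm in diameter, to grip from above; below the knob the cone flares out. Origin: centre of its underside; z up.
- tagine_b: The second smallest of four small ornamental tagines, one-piece terracotta (dish, conical lid and knob do not come apart): 104 mm tall, 58 mm across at its widest; loose, round, so its yaw means nothing. Its top 28 mm is an upright cylindrical knob, 22 mm in diameter, to grip from above; below the knob the cone flares out. Origin: centre of its underside; z up.
- tagine_c: The second tallest of four small ornamental tagines, one-piece terracotta (dish, conical lid and knob do not come apart): 122 mm tall, 68 mm across at its widest; loose, round, so its yaw means nothing. Its top 28 mm is an upright cylindrical knob, 22 mm in diameter, to grip from above; below the knob the cone flares out. Origin: centre of its underside; z up.
- tagine_d: The tallest of four small ornamental tagines, one-piece terracotta (dish, conical lid and knob do not come apart): 140 mm tall, 78 mm across at its widest; loose, round, so its yaw means nothing. Its top 28 mm is an upright cylindrical knob, 22 mm in diameter, to grip from above; below the knob the cone flares out. Origin: centre of its underside; z up.
- seat_1: Round white tile with a blue star, 84 mm in diameter, number 1 of four in a straight row set on a low wooden riser (110 x 400 mm), 92 mm centre to centre, numbered from the +y end. Fixed. Origin: centre of its upper face, 35 mm above the table; its y axis runs along the row (seat_1 lies to +y of seat_4), z up.
- seat_2: Round white tile with a blue star, 84 mm in diameter, number 2 of four in a straight row set on a low wooden riser (110 x 400 mm), 92 mm centre to centre, numbered from the +y end. Fixed. Origin: centre of its upper face, 35 mm above the table; its y axis runs along the row (seat_1 lies to +y of seat_4), z up.
- seat_3: Round white tile with a blue star, 84 mm in diameter, number 3 of four in a straight row set on a low wooden riser (110 x 400 mm), 92 mm centre to centre, numbered from the +y end. Fixed. Origin: centre of its upper face, 35 mm above the table; its y axis runs along the row (seat_1 lies to +y of seat_4), z up.
- seat_4: Round white tile with a blue star, 84 mm in diameter, number 4 of four in a straight row set on a low wooden riser (110 x 400 mm), 92 mm centre to centre, numbered from the +y end. Fixed. Origin: centre of its upper face, 35 mm above the table; its y axis runs along the row (seat_1 lies to +y of seat_4), z up.
- mortar: Heavy grey stone mortar with its pestle leaning in it, 100 mm across, 75 mm high (pestle end 111 mm), 1.6 kg, standing on the table just past one end of the row of tiles (about 117 mm from the centre of the end tile, in line with the row; at either end). At the other end stands a white pot of green herbs, about as big. Origin: centre of its underside; z up.
- tea_glass: Empty green tea glass standing among the tagines, 58 mm across the rim, 85 mm high. Not to be used. Origin: centre of its underside; z up.
Things that resemble listed ones, but are neither listed nor needed, are in the scene too. Leave any purple look-alike of the tagine_b alone.

How it is judged:
At the end, for the whole second after the job is handed in: Every tagine stands on its tile, at rest, upright within 0.1 rad, its centre within 13 mm of the tile's centre and its foot on the tile; counted from the tile nearest the mortar they run tagine_d (tallest), tagine_c, tagine_b, tagine_a (angle between each of tagine_a, tagine_b, tagine_c, tagine_d's own z axis and vertical below 0.1 rad and linear speed of each of tagine_a, tagine_b, tagine_c, tagine_d below 0.02 m/s and angular speed of each of tagine_a, tagine_b, tagine_c, tagine_d below 0.2 rad/s and ((y of mortar in the frame of seat_1 above 0 m and horizontal distance between tagine_d and seat_1 below 0.013 m and z of tagine_d in the frame of seat_1 between -0.005 and 0.006 m and horizontal distance between tagine_c and seat_2 below 0.013 m and z of tagine_c in the frame of seat_2 between -0.005 and 0.006 m and horizontal distance between tagine_b and seat_3 below 0.013 m and z of tagine_b in the frame of seat_3 between -0.005 and 0.006 m and horizontal distance between tagine_a and seat_4 below 0.013 m and z of tagine_a in the frame of seat_4 between -0.005 and 0.006 m) or (y of mortar in the frame of seat_1 below 0 m and horizontal distance between tagine_d and seat_4 below 0.013 m and z of tagine_d in the frame of seat_4 between -0.005 and 0.006 m and horizontal distance between tagine_c and seat_3 below 0.013 m and z of tagine_c in the frame of seat_3 between -0.005 and 0.006 m and horizontal distance between tagine_b and seat_2 below 0.013 m and z of tagine_b in the frame of seat_2 between -0.005 and 0.006 m and horizontal distance between tagine_a and seat_1 below 0.013 m and z of tagine_a in the frame of seat_1 between -0.005 and 0.006 m))); the robot touches nothing.
It fails at once if the tea glass is pushed more than 25 mm from its place or tipped (distance of tea_glass from where it was at the start of the episode above 0.025 m or angle between tea_glass's own z axis and vertical above 0.4 rad).
It fails at once if the mortar is pushed more than 25 mm from its place (distance of mortar from where it was at the start of the episode above 0.025 m).
It fails at once if a tagine falls over (leans more than 45 degrees) (angle between any of tagine_a, tagine_b, tagine_c, tagine_d's own z axis and vertical above 0.79 rad).
It fails at once if a tagine is dropped (moves faster than 0.6 m/s, a fall of about 20 mm, with no finger on it) ((linear speed of tagine_a above 0.6 m/s and contact force between the fingers and tagine_a below 0.05 N) or (linear speed of tagine_b above 0.6 m/s and contact force between the fingers and tagine_b below 0.05 N) or (linear speed of tagine_c above 0.6 m/s and contact force between the fingers and tagine_c below 0.05 N) or (linear speed of tagine_d above 0.6 m/s and contact force between the fingers and tagine_d below 0.05 N)).
It also fails if it takes over 104 s, if anything falls off the work surface, if the arm or the gripper's body presses on something with over 40 N, if the wrist force passes 120 N, or if a joint passes its speed limit or range.

## Robot

A 7-joint arm with a two-finger parallel gripper is mounted at the origin on the work surface. World frame = base frame: x ahead of the robot, y to its left, z up, the work surface at z = 0. Lengths are in m, angles in rad, forces in N, time in s.
With the tool pointing down it reaches from about 0.4 to 0.85 m from the base axis. Payload 4.5 kg.
Tool frame: the origin (TCP) lies midway between the tips of the shut fingers; the grasp point (between the pads) lies 19 mm behind it; x points along the fingers, y is the direction in which the jaws open and shut, and the axes are right-handed (so a half turn about x gives the same grasp; the last joint's range is limited). The gripper opens to 88 mm and grips with 3 to 60 N. Pads are 18 mm wide; open, the fingers measure 123 mm over their backs; the gripper's body (75 mm by 187 mm) begins 45 mm behind the grasp point.
Start: joints at [1.357, 0.689, -0.195, 1.565, 0.157, 0.902, -0.215], TCP at [0.153, -0.606, 0.239] pointing down, gripper open.
Joint ranges: [-3.01, 3.01], [-0.46, 2.08], [-1.47, 1.51], [0.13, 2.56], [-1, 4.14], [0.04, 2.09], [-2.66, 2.66]. Speed limits (rad/s): [2.57, 2.57, 3.14, 3.14, 3.14, 3.14, 3.14].

## Interface

Orientations are given as a unit quaternion [x, y, z, w].
In Python, from plant import get_state, imaging, r gives the robot as it stands.
- The arm moves only by the tool send_rows, never from a script. Its arguments are lists of equal length, an entry for each row: "linear": the shift along the tool's x, y, z in m, a list of three; "twist": the turn about the tool's x in rad. In form: {"linear": [[tx, ty, tz], ...], "twist": [twist, ...]}. A call has 1 to 20 rows; each row shifts and turns the commanded pose from where the row before left it, along the tool's axes as they then stand; what a row does not reach is not made up. A row lasts 1/8 s, in which the tool goes at most 62.5 mm and 10.7 degrees, less where a joint would pass 70% of its speed; a pose out of reach is approached as far as the arm can. A call is refused whole if a number of a shift passes 0.0625 or a number of a turn 0.188, either way. A call with a gripper value outside its range is refused whole. "jaw" is the closure, from 0 (fully open) to 1 (shut), set as the call begins (left out, the last holds). The fingers move at their own pace and stop on an object; "newtons" is the grip in N (left out, the last holds). Time passes only in rows, so rows that do not move let the fingers close. It gives the time, the measured TCP pose, the force and the opening at its end, in the units of the state.
- get_state(): the state, without advancing time (a new reading comes with each control period).
- imaging.snapshot(name): name is "scene" or "top" or "wrist"; returns a dict with "frame" (480x640x3 uint8, red, green, blue), "fovy" (degrees; the focal length in pixels is half the picture's height over the tangent of half this angle, whatever the lens; pixels are square), "cx", "cy" (the principal point, pixels), "rvec" (rotation vector, rad) and "tvec" (3), from world to camera coordinates, as OpenCV has them. Camera axes: x right, y down, z forward; pixel columns grow to the right and rows downward; lengths in m; the calibration is good to about 2 mm. A picture is of the moment at which its call begins. There is no depth.
- r.finish_job(): hands the job in, once; it reports no verdict.
The state is a dict: "clock": time; "q": joint angles; "qd": joint speeds; "joint_torque": joint torques, N m; "tool_pos": TCP position; "eef_rot": TCP orientation; "contact_force": force on the tool from outside, world axes, zero at the start; "moment": the same for the moment, N m; "opening": opening from 0.0 (shut) to 1.0 (fully open).
Only numpy, scipy, OpenCV 4.12 (cv2) and the standard library are available. Lean on these libraries where they do the work, as an engineer would, in place of code of your own. Each camera call takes 0.05 s, during which the arm holds its last target. There are 200 camera calls.

## Working session

There is one attempt and no reset: what is moved stays moved. The work goes in short steps, Python scripts to look and compute and a tool call to move; the robot and the scene stay as the last step left them, time stands still between calls to the robot, and variables do not carry over. Pictures are saved under pics/ and viewed, and the job is handed in when it is done.

Besides the shell and the picture viewer there is one more tool, called after "Emit:" by a JSON object that holds its "api" and its "payload", one argument or row to a line. send_rows: Moves the arm, as the interface text tells. Its arguments: {"type":"object","properties":{"linear":{"type":"array","items":{"type":"array","items":{"type":"number"}}},"twist":{"type":"array","items":{"type":"number"}},"jaw":{"type":"number"},"newtons":{"type":"number"}},"required":["linear","twist"]}

```bash
mkdir -p pics
cat > h.py <<'E'
import numpy as np, cv2
from plant import get_state, imaging, r
from scipy.spatial.transform import Rotation as R
def snap(n,f=None):
    s=imaging.snapshot(n); 
    if f: cv2.imwrite('pics/'+f,s['frame'][:,:,::-1])
    return s
def cam(s):
    f=240/np.tan(np.radians(s['fovy'])/2)
    K=np.array([[f,0,s['cx']],[0,f,s['cy']],[0,0,1]])
    return K,cv2.Rodrigues(np.array(s['rvec'],float))[0],np.array(s['tvec'],float).ravel()
def ray(s,u,v,z):
    K,Rm,t=cam(s); d=Rm.T@np.linalg.inv(K)@[u,v,1]; o=-Rm.T@t
    return o+d*(z-o[2])/d[2]
def proj(s,p):
    K,Rm,t=cam(s); q=K@(Rm@np.array(p)+t); return q[:2]/q[2]
E
python3 - <<'E'
from h import *
for n in('top','scene'):
    s=snap(n,n+'0.png'); print(n,s['fovy'],s['cx'],s['cy'],s['rvec'],s['tvec'])
st=get_state(); print(st); print(R.from_quat(st['eef_rot']).as_matrix().round(3))
E
```

```text
top 57.785448432952236 315.2900031999438 247.1389066363396 [ 2.12358121 -2.1270737   0.11642452] [0.01352232 0.50640053 0.93606536]
scene 52.41241201525032 317.7716939746936 233.790757799514 [ 2.16183426  1.41442723 -0.43491291] [-0.19416066 -0.3365717   1.42597574]
{'clock': 0.1, 'q': array([ 1.35680192,  0.68989794, -0.19453212,  1.566251  ,  0.15731136,
        0.90248559, -0.2150728 ]), 'qd': array([ 0.00047902, -0.00230902,  0.00166964, -0.00176967, -0.00090394,
        0.00114321,  0.00144981]), 'joint_torque': array([-3.93200971e-03, -5.28497493e+01, -1.27197661e+00, -1.53836524e+01,
       -5.26398083e-02,  1.98809816e-03,  4.14832277e-05]), 'tool_pos': array([ 0.15311329, -0.60536641,  0.23798897]), 'eef_rot': array([-0.70156685, -0.08799883,  0.70179507, -0.08685533]), 'contact_force': array([-0.34533361,  0.57133935, -0.51980081]), 'moment': array([ 0.01217827, -0.01004234,  0.00825757]), 'opening': 1.0010135633425719}
[[-0.001  0.245 -0.969]
 [ 0.002 -0.969 -0.245]
 [-1.    -0.002  0.   ]]
```

View pics/top0.png

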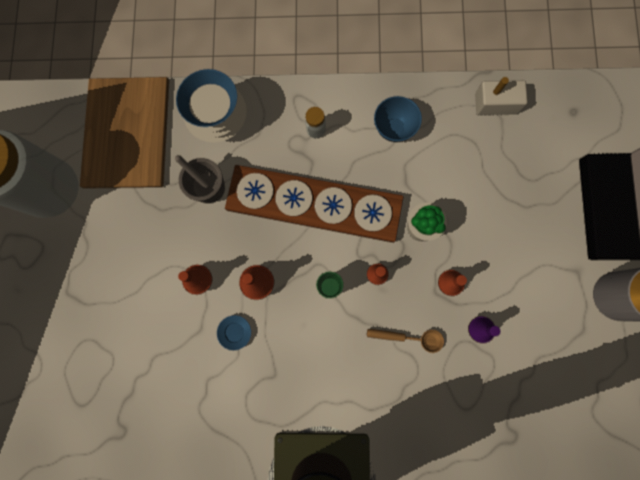

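View pics/scene0.png

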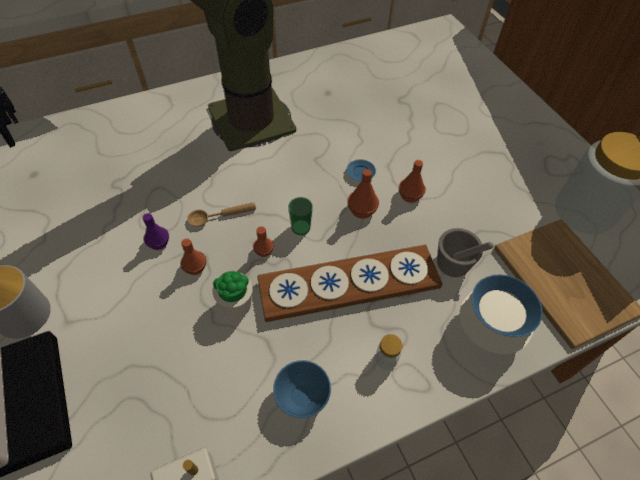

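Top view: mortar (200,180) is at the +y end, so d→seat_1 (255,190), c→seat_2, b→seat_3, a→seat_4 (373,212). Tagine candidates are (196,279), (257,282), (378,273) and (452,283). The purple one at (483,328) is a decoy and the glass is at (330,285). Next I'll take close crops to get the sizes.

Run:
```python
from h import *
a=cv2.imread('pics/top0.png');b=cv2.imread('pics/scene0.png')
c1=cv2.resize(a[240:310,170:490],None,fx=2.5,fy=2.5,interpolation=cv2.INTER_CUBIC)
c2=cv2.resize(b[150:280,130:450],None,fx=2.5,fy=2.5,interpolation=cv2.INTER_CUBIC)
cv2.imwrite('pics/crop.png',np.vstack([c1,c2]))
```

```text
(no output)
```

View pics/crop.png

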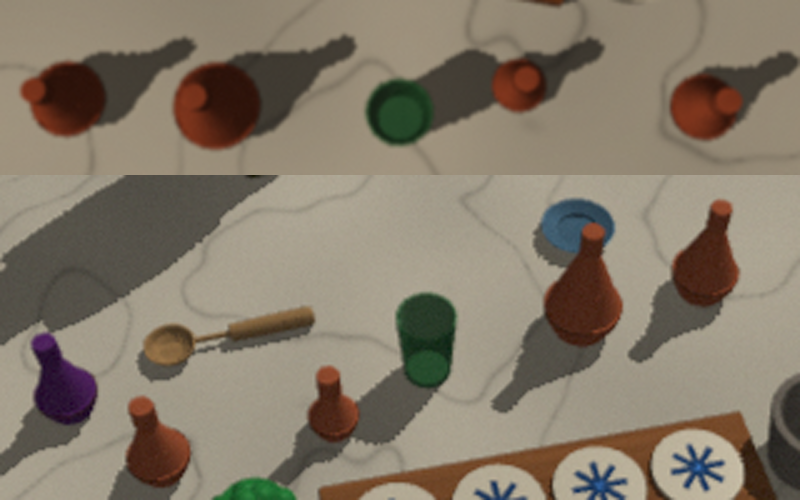

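Run:
```python
from h import *
T=snap('top');S=snap('scene')
k=dict(a=((380.8,271.2),(261.2,229.6),.086),b=((461.2,280.4),(186.8,242.4),.104),c=((183.6,276),(418,163.2),.122),d=((247.6,278.4),(367.2,172),.140))
for n,(t,s,h) in k.items(): print(n,ray(T,*t,h).round(4),ray(S,*s,h).round(4))
print('glass',ray(T,330,285,.085).round(3))
for im,nm,box in((T,'top',(160,240,230,400)),(S,'scene',(240,320,255,445))):
    f=im['frame'].astype(int); m=((f[:,:,2]-f[:,:,0])>25).astype(np.uint8); mm=np.zeros_like(m); y0,y1,x0,x1=box; mm[y0:y1,x0:x1]=m[y0:y1,x0:x1]
    mm=cv2.morphologyEx(mm,cv2.MORPH_CLOSE,np.ones((5,5)))
    n,l,st,c=cv2.connectedComponentsWithStats(mm)
    for i in range(1,n):
        if st[i,4]>80: print(nm,c[i].round(1),st[i,4],ray(im,*c[i],.035).round(4))
```

```text
a [ 0.4475 -0.1269  0.086 ] [ 0.4491 -0.1257  0.086 ]
b [ 0.4267 -0.2873  0.104 ] [ 0.4308 -0.2867  0.104 ]
c [0.4352 0.2794 0.122 ] [0.4385 0.2783 0.122 ]
d [0.4287 0.1436 0.14  ] [0.43   0.1444 0.14  ]
glass [ 0.419 -0.02   0.085]
top [254.6 190.3] 151 [0.6401 0.153  0.035 ]
top [293.2 197.7] 157 [0.6218 0.0637 0.035 ]
top [332.7 204.5] 153 [ 0.605  -0.0267  0.035 ]
top [372.9 212.3] 156 [ 0.586  -0.1175  0.035 ]
scene [408.4 266.4] 206 [0.6401 0.152  0.035 ]
scene [369.5 273.9] 227 [0.6227 0.0625 0.035 ]
scene [329.2 281.5] 215 [ 0.6045 -0.0279  0.035 ]
scene [288.1 289.3] 229 [ 0.5867 -0.1181  0.035 ]
```

Both cameras agree to within 4 mm, the spacing comes out at 92 mm, and the sizes identify a, b, c and d. First I'll align the tool with the world axes (tool x,y,z = −z,−y,−x) and go above b.

Emit:
{"api": "send_rows", "payload": {
  "linear": [
    [0, 0, 0],
    [0, 0, 0],
    [0, 0, 0],
    [0, 0, 0],
    [0, -0.0227, -0.0197],
    [0, -0.0227, -0.0197],
    [0, -0.0227, -0.0197],
    [0, -0.0227, -0.0197],
    [0, -0.0227, -0.0197],
    [0, -0.0227, -0.0197],
    [0, -0.0227, -0.0197],
    [0, -0.0227, -0.0197],
    [0, -0.0227, -0.0197],
    [0, -0.0227, -0.0197],
    [0, -0.0227, -0.0197],
    [0, -0.0227, -0.0197],
    [0, -0.0227, -0.0197],
    [0, -0.0227, -0.0197]
  ],
  "twist": [0.062, 0.062, 0.062, 0.062, 0, 0, 0, 0, 0, 0, 0, 0, 0, 0, 0, 0, 0, 0],
  "jaw": 0.3
}}

```text
clock: 2.45
tool_pos: [0.4297, -0.2874, 0.2387]
eef_rot: [-0.707, 0.0, 0.707, 0.0]
contact_force: [-0.1, -0.5, -0.1]
opening: 0.698
```

Run:
```python
from h import *
s=snap('wrist','w1.png'); st=get_state(); print(st['tool_pos'],st['q'].round(2),st['opening']); print(R.from_quat(st['eef_rot']).as_matrix().round(3))
p=st['tool_pos'];print(proj(s,[.4288,-.287,.104]),proj(s,[p[0],p[1],.104]))
```

```text
[ 0.43336196 -0.28308214  0.23873711] [ 0.55  0.55 -0.09  1.89  0.06  0.71 -1.14] 0.6976501570028483
[[ 0.003  0.006 -1.   ]
 [ 0.003 -1.    -0.006]
 [-1.    -0.003 -0.003]]
[316.91377551 225.97008724] [311.43253973 219.77998338]
```

View pics/w1.png

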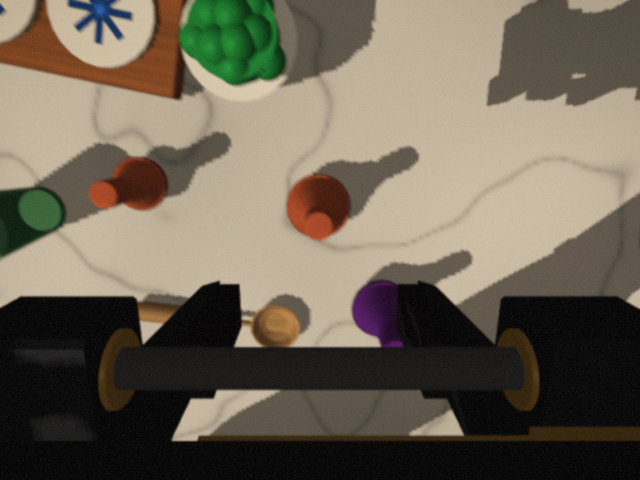

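Wrist view: the knob top is at (319,225), against a prediction of (317,226). That confirms b at about (0.429,−0.288). Descending.

Emit:
{"api": "send_rows", "payload": {
  "linear": [
    [0.02, 0, 0],
    [0.02, 0, 0],
    [0.02, 0, 0],
    [0.02, 0, 0],
    [0.02, 0, 0],
    [0.01, 0, 0],
    [0, 0, 0],
    [0, 0, 0]
  ],
  "twist": [0, 0, 0, 0, 0, 0, 0, 0]
}}

```text
clock: 3.5
tool_pos: [0.4295, -0.2885, 0.1293]
eef_rot: [0.707, -0.0, -0.707, 0.0]
contact_force: [0.1, 0.8, 0.2]
opening: 0.698
```

Run:
```python
from h import *
for i in range(3):
    s=snap('wrist','w2.png'); st=get_state(); print(st['tool_pos'],st['contact_force'])
p=st['tool_pos'];print(proj(s,[.4295,-.2880,.104]),proj(s,[p[0],p[1],.104]))
```

```text
[ 0.42962463 -0.28847262  0.12939387] [-0.21483294  0.18775964 -0.36198506]
[ 0.42959846 -0.28846005  0.1294236 ] [-0.23630034 -0.85467891  0.34231355]
[ 0.42954726 -0.28843255  0.12936266] [-0.82077254 -0.11345519  0.50720152]
[315.85125673 280.00654563] [316.8000458  279.90783392]
```

View pics/w2.png

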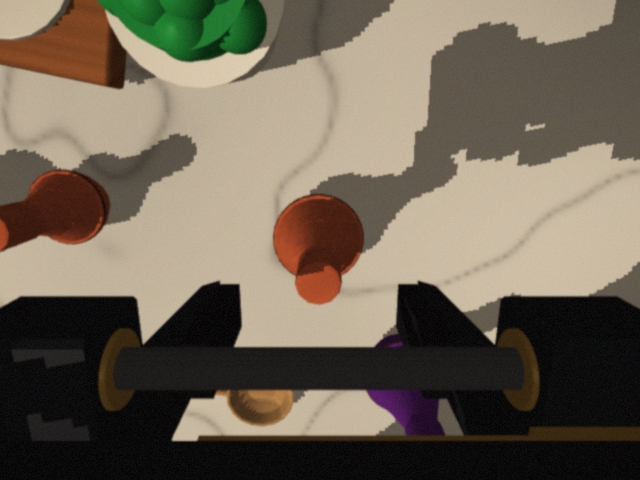

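Knob is at (319,282), 1 mm off the TCP axis. Going down, closing and lifting slightly.

Emit:
{"api": "send_rows", "payload": {
  "linear": [
    [0.017, 0, 0],
    [0.017, 0, 0],
    [0.0165, 0, 0],
    [0, 0, 0]
  ],
  "twist": [0, 0, 0, 0]
}}

```text
clock: 4.15
tool_pos: [0.4286, -0.2878, 0.0773]
eef_rot: [-0.706, -0.0, 0.708, 0.0]
contact_force: [0.1, 0.3, 0.2]
opening: 0.699
```

Emit:
{"api": "send_rows", "payload": {
  "linear": [
    [0, 0, 0],
    [0, 0, 0],
    [0, 0, 0],
    [0, 0, 0],
    [0, 0, 0],
    [0, 0, 0]
  ],
  "twist": [0, 0, 0, 0, 0, 0],
  "jaw": 1,
  "newtons": 25
}}

```text
clock: 4.9
tool_pos: [0.4293, -0.2883, 0.0784]
eef_rot: [0.707, -0.0, -0.707, 0.0]
contact_force: [-0.3, 0.2, 3.0]
opening: 0.241
```

Emit:
{"api": "send_rows", "payload": {
  "linear": [
    [-0.01, 0, 0],
    [-0.02, 0, 0],
    [-0.03, 0, 0],
    [-0.03, 0, 0],
    [-0.03, 0, 0],
    [-0.03, 0, 0],
    [-0.02, 0, 0],
    [0, 0, 0]
  ],
  "twist": [0, 0, 0, 0, 0, 0, 0, 0]
}}

```text
clock: 5.9
tool_pos: [0.4297, -0.2885, 0.2497]
eef_rot: [0.708, -0.001, -0.706, 0.0]
contact_force: [-0.8, -0.1, -1.6]
opening: 0.244
```

Run:
```python
from h import *
s=snap('wrist','w3.png'); snap('scene','s3.png'); st=get_state(); print(st['tool_pos'],st['contact_force'],st['opening'],st['q'].round(2))
```

```text
[ 0.42863325 -0.28785076  0.247805  ] [ 0.02925678 -0.76775801 -1.8531273 ] 0.24200566743009821 [ 0.56  0.53 -0.08  1.88  0.06  0.73 -1.14]
```

View pics/w3.png

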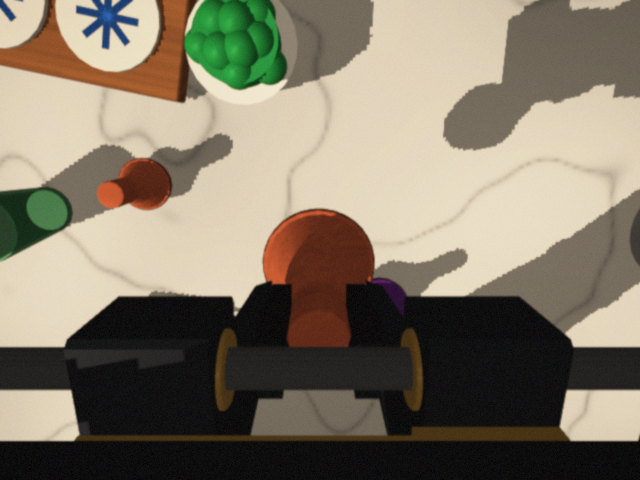

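View pics/s3.png

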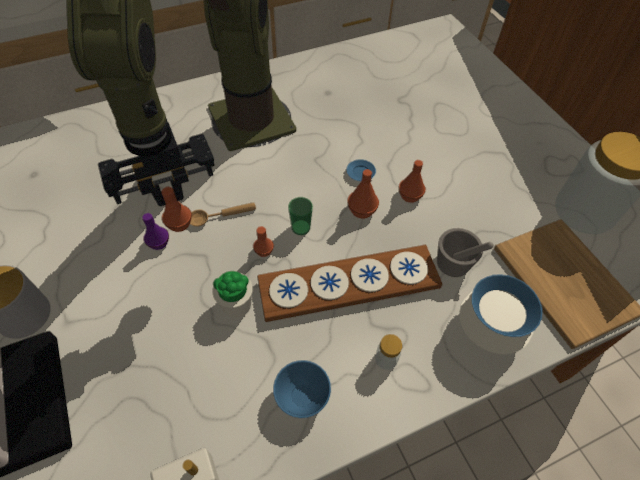

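b is held (opening 21 mm, about 2 N of weight). Carrying it over seat_3 and part-lowering.

Emit:
{"api": "send_rows", "payload": {
  "linear": [
    [0, -0.0217, -0.01465],
    [0, -0.0217, -0.01465],
    [0, -0.0217, -0.01465],
    [0, -0.0217, -0.01465],
    [0, -0.0217, -0.01465],
    [0, -0.0217, -0.01465],
    [0, -0.0217, -0.01465],
    [0, -0.0217, -0.01465],
    [0, -0.0217, -0.01465],
    [0, -0.0217, -0.01465],
    [0, -0.0217, -0.01465],
    [0, -0.0217, -0.01465],
    [0, 0, 0],
    [0.02, 0, 0],
    [0.03, 0, 0],
    [0.03, 0, 0],
    [0.025, 0, 0],
    [0.01, 0, 0],
    [0, 0, 0],
    [0, 0, 0]
  ],
  "twist": [0, 0, 0, 0, 0, 0, 0, 0, 0, 0, 0, 0, 0, 0, 0, 0, 0, 0, 0, 0]
}}

```text
clock: 8.5
tool_pos: [0.6056, -0.0282, 0.1341]
eef_rot: [0.708, -0.0, -0.707, -0.0]
contact_force: [0.3, 1.1, -1.1]
opening: 0.238
```

Run:
```python
from h import *
s=snap('scene'); t=snap('top'); w=snap('wrist'); st=get_state(); print(st['tool_pos'],st['contact_force'],st['q'].round(2))
f=lambda s,x0,y0,x1,y1,k:cv2.resize(s['frame'][y0:y1,x0:x1,::-1],None,fx=k,fy=k,interpolation=cv2.INTER_CUBIC)
cv2.imwrite('pics/p4.png',np.hstack([f(s,250,180,450,330,2),f(w,120,60,520,360,1)]))
```

```text
[ 0.60562011 -0.02786259  0.13417625] [-0.33702967 -0.16848531 -1.87359761] [-0.01  0.8  -0.04  1.72  0.05  0.62 -1.65]
```

View pics/p4.png

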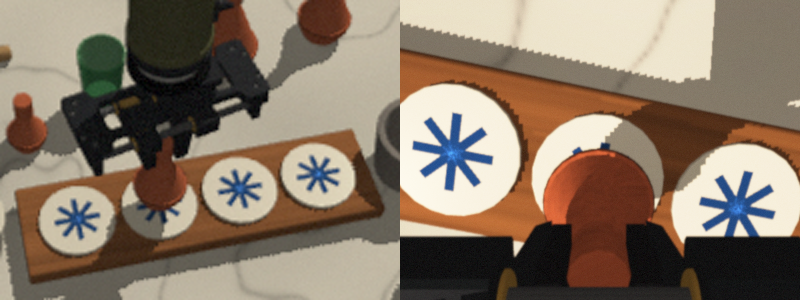

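b is over seat_3 (centred to about 1 mm by the numbers). Lowering to contact.

Emit:
{"api": "send_rows", "payload": {
  "linear": [
    [0.01, 0, 0],
    [0.006, 0, 0],
    [0.002, 0, 0],
    [0.001, 0, 0],
    [0.001, 0, 0],
    [0.001, 0, 0],
    [0, 0, 0]
  ],
  "twist": [0, 0, 0, 0, 0, 0, 0]
}}

```text
clock: 9.52
tool_pos: [0.6055, -0.0278, 0.1135]
eef_rot: [0.708, -0.0, -0.707, -0.0]
contact_force: [-1.7, 0.2, 6.8]
opening: 0.24
```

Contact (+7 N at the expected height). Releasing to a part opening and rising.

Emit:
{"api": "send_rows", "payload": {
  "linear": [
    [0, 0, 0],
    [0, 0, 0],
    [0, 0, 0],
    [0, 0, 0],
    [-0.015, 0, 0],
    [-0.03, 0, 0],
    [-0.04, 0, 0],
    [-0.04, 0, 0],
    [0, 0, 0]
  ],
  "twist": [0, 0, 0, 0, 0, 0, 0, 0, 0],
  "jaw": 0.35
}}

```text
clock: 10.65
tool_pos: [0.6075, -0.0279, 0.2416]
eef_rot: [0.71, -0.0, -0.704, -0.0]
contact_force: [0.7, -0.4, -0.2]
opening: 0.651
```

Run:
```python
from h import *
w=snap('wrist','w5.png'); st=get_state(); print(st['tool_pos'],st['contact_force'],st['opening'])
print(proj(w,[.605,-.0273,.139]))
```

```text
[ 0.60597753 -0.02784065  0.23941309] [-1.23283376 -0.03701512 -0.12886096] 0.6478697286729098
[316.37448114 241.1722122 ]
```

View pics/w5.png

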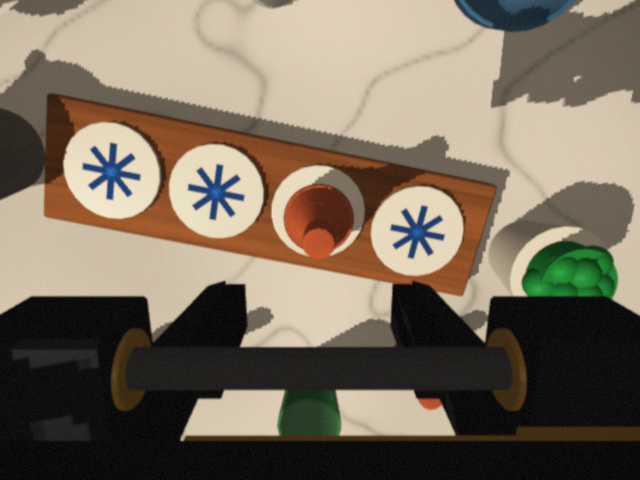

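b is standing centred on seat_3 (knob at (319,240), predicted (316,241)). Next, a.

Emit:
{"api": "send_rows", "payload": {
  "linear": [
    [0, 0.0098, 0.0157],
    [0, 0.0098, 0.0157],
    [0, 0.0098, 0.0157],
    [0, 0.0098, 0.0157],
    [0, 0.0098, 0.0157],
    [0, 0.0098, 0.0157],
    [0, 0.0098, 0.0157],
    [0, 0.0098, 0.0157],
    [0, 0.0098, 0.0157],
    [0, 0.0098, 0.0157],
    [0, 0, 0],
    [0.02, 0, 0],
    [0.03, 0, 0],
    [0.03, 0, 0],
    [0.03, 0, 0],
    [0.015, 0, 0],
    [0, 0, 0],
    [0, 0, 0]
  ],
  "twist": [0, 0, 0, 0, 0, 0, 0, 0, 0, 0, 0, 0, 0, 0, 0, 0, 0, 0]
}}

```text
clock: 12.95
tool_pos: [0.4488, -0.1256, 0.1127]
eef_rot: [0.708, 0.0, -0.707, 0.0]
contact_force: [-0.1, 0.3, 0.2]
opening: 0.648
```

Run:
```python
from h import *
w=snap('wrist','w6.png'); st=get_state(); p=st['tool_pos'];print(p,st['contact_force'],st['opening'])
print(proj(w,[.4483,-.1263,.086]),proj(w,[p[0],p[1],.086]))
```

```text
[ 0.44883483 -0.12575089  0.11286941] [-0.04381404  0.0599467  -0.01066238] 0.6510571192526514
[318.36906672 279.87238899] [317.17127118 278.77948295]
```

View pics/w6.png

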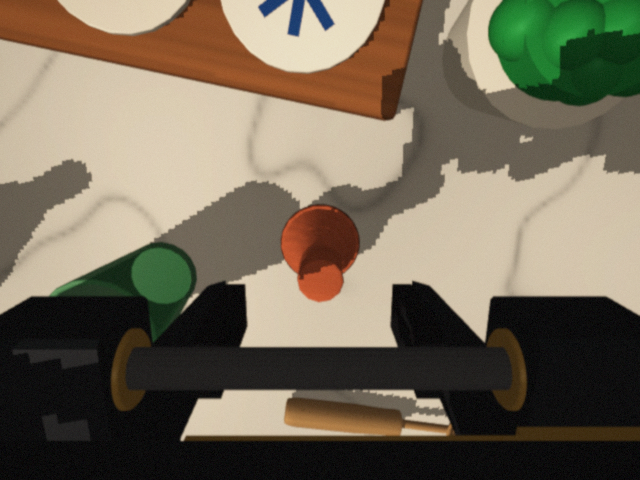

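Knob at (320,280), on axis within about 1.5 mm. Gripping a, lifting and carrying it.

Emit:
{"api": "send_rows", "payload": {
  "linear": [
    [0.017, 0.001, 0],
    [0.02, 0, 0],
    [0.0155, 0, 0],
    [0, 0, 0],
    [0, 0, 0]
  ],
  "twist": [0, 0, 0, 0, 0]
}}

```text
clock: 13.62
tool_pos: [0.4486, -0.1269, 0.0605]
eef_rot: [0.708, -0.0, -0.707, 0.0]
contact_force: [0.1, -0.3, -0.6]
opening: 0.646
```

Emit:
{"api": "send_rows", "payload": {
  "linear": [
    [0, 0, 0],
    [0, 0, 0],
    [0, 0, 0],
    [0, 0, 0],
    [0, 0, 0],
    [0, 0, 0]
  ],
  "twist": [0, 0, 0, 0, 0, 0],
  "jaw": 1
}}

```text
clock: 14.38
tool_pos: [0.4481, -0.1267, 0.0598]
eef_rot: [0.707, -0.0, -0.707, -0.0]
contact_force: [1.1, 1.1, 2.5]
opening: 0.24
```

Emit:
{"api": "send_rows", "payload": {
  "linear": [
    [-0.01, 0, 0],
    [-0.02, 0, 0],
    [-0.03, 0, 0],
    [-0.03, 0, 0],
    [-0.03, 0, 0],
    [-0.03, 0, 0],
    [-0.02, 0, 0],
    [0, 0, 0],
    [0, 0, 0]
  ],
  "twist": [0, 0, 0, 0, 0, 0, 0, 0, 0]
}}

```text
clock: 15.5
tool_pos: [0.4473, -0.1267, 0.2292]
eef_rot: [-0.707, 0.0, 0.708, 0.0]
contact_force: [0.3, -0.7, -1.6]
opening: 0.242
```

Emit:
{"api": "send_rows", "payload": {
  "linear": [
    [0, -0.001, -0.0154],
    [0, -0.001, -0.0154],
    [0, -0.001, -0.0154],
    [0, -0.001, -0.0154],
    [0, -0.001, -0.0154],
    [0, -0.001, -0.0154],
    [0, -0.001, -0.0154],
    [0, -0.001, -0.0154],
    [0, -0.001, -0.0154],
    [0, 0, 0],
    [0.02, 0, 0],
    [0.03, 0, 0],
    [0.03, 0, 0],
    [0.03, 0, 0],
    [0.01, 0, 0],
    [0, 0, 0],
    [0, 0, 0]
  ],
  "twist": [0, 0, 0, 0, 0, 0, 0, 0, 0, 0, 0, 0, 0, 0, 0, 0, 0]
}}

```text
clock: 17.62
tool_pos: [0.5872, -0.118, 0.1108]
eef_rot: [0.708, -0.0, -0.706, 0.0]
contact_force: [0.2, -0.3, -1.1]
opening: 0.241
```

Run:
```python
from h import *
w=snap('wrist','w7.png'); st=get_state(); p=st['tool_pos'];print(p,st['contact_force'],st['opening'],st['q'].round(2))
```

```text
[ 0.58735969 -0.11799306  0.11089509] [ 0.81543575 -0.32607832 -1.03823514] 0.24152761820347363 [ 0.15  0.82 -0.05  1.76  0.07  0.56 -1.52]
```

View pics/w7.png

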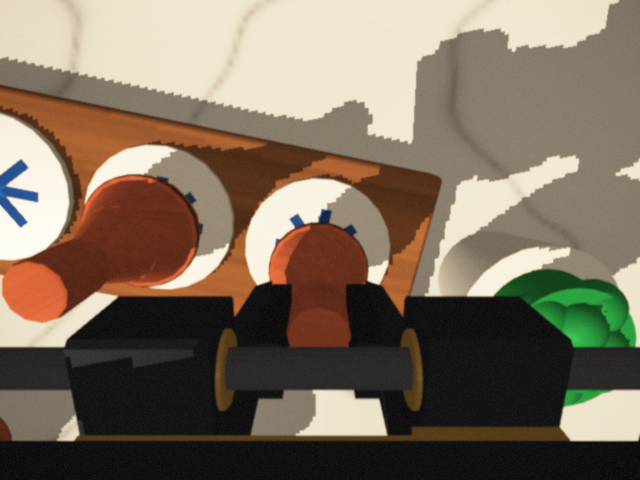

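a is centred over seat_4 and b is clear. Lowering.

Emit:
{"api": "send_rows", "payload": {
  "linear": [
    [0.008, 0, 0.001],
    [0.004, 0, 0],
    [0.001, 0, 0],
    [0.001, 0, 0],
    [0.001, 0, 0],
    [0.001, 0, 0],
    [0, 0, 0]
  ],
  "twist": [0, 0, 0, 0, 0, 0, 0]
}}

```text
clock: 18.55
tool_pos: [0.586, -0.1178, 0.0948]
eef_rot: [0.708, -0.0, -0.707, -0.0]
contact_force: [-1.7, 1.4, 6.5]
opening: 0.237
```

Emit:
{"api": "send_rows", "payload": {
  "linear": [
    [0, 0, 0],
    [0, 0, 0],
    [0, 0, 0],
    [0, 0, 0],
    [-0.015, 0, 0],
    [-0.03, 0, 0],
    [-0.04, 0, 0],
    [-0.04, 0, 0],
    [0, 0, 0]
  ],
  "twist": [0, 0, 0, 0, 0, 0, 0, 0, 0],
  "jaw": 0.35
}}

```text
clock: 19.68
tool_pos: [0.588, -0.1182, 0.223]
eef_rot: [0.71, -0.001, -0.704, 0.0]
contact_force: [-0.3, 0.3, 0.1]
opening: 0.652
```

Run:
```python
from h import *
w=snap('wrist','w8.png'); st=get_state(); p=st['tool_pos'];print(p,st['contact_force'],st['opening'])
print(proj(w,[.5864,-.1178,.121]))
```

```text
[ 0.58654936 -0.11802833  0.22088434] [ 0.02542434 -0.02077178 -0.26552554] 0.6494250898679502
[316.40651197 240.084527  ]
```

View pics/w8.png

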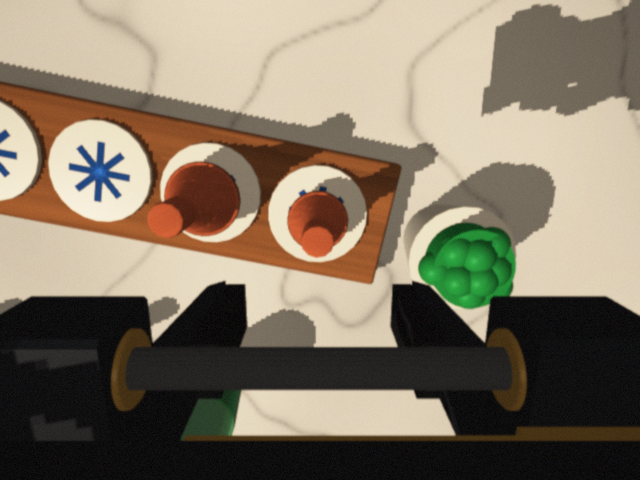

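a is standing on seat_4 (knob (317,238), predicted (316,240)). Now d.

Emit:
{"api": "send_rows", "payload": {
  "linear": [
    [0, -0.0201, 0.01205],
    [0, -0.0201, 0.01205],
    [0, -0.0201, 0.01205],
    [0, -0.0201, 0.01205],
    [0, -0.0201, 0.01205],
    [0, -0.0201, 0.01205],
    [0, -0.0201, 0.01205],
    [0, -0.0201, 0.01205],
    [0, -0.0201, 0.01205],
    [0, -0.0201, 0.01205],
    [0, -0.0201, 0.01205],
    [0, -0.0201, 0.01205],
    [0, -0.0201, 0.01205],
    [0, 0, 0],
    [0.02, 0, 0],
    [0.02, 0, 0],
    [0.01, 0, 0],
    [0, 0, 0],
    [0, 0, 0]
  ],
  "twist": [0, 0, 0, 0, 0, 0, 0, 0, 0, 0, 0, 0, 0, 0, 0, 0, 0, 0, 0]
}}

```text
clock: 22.1
tool_pos: [0.4294, 0.1433, 0.1691]
eef_rot: [0.707, -0.0, -0.707, -0.0]
contact_force: [-0.3, -0.4, -0.1]
opening: 0.651
```

Run:
```python
from h import *
w=snap('wrist','w9.png'); st=get_state(); p=st['tool_pos'];print(p,st['contact_force'],st['opening'],st['q'].round(2))
print(proj(w,[.4294,.144,.14]),proj(w,[p[0],p[1],.14]))
```

```text
[0.42948166 0.14343586 0.16919521] [-0.28611581 -0.12190561 -0.09639359] 0.6488471509153202 [-0.41  0.6  -0.02  2.15  0.02  0.4  -2.02]
[315.50809318 276.99150298] [316.72205928 276.82432399]
```

View pics/w9.png

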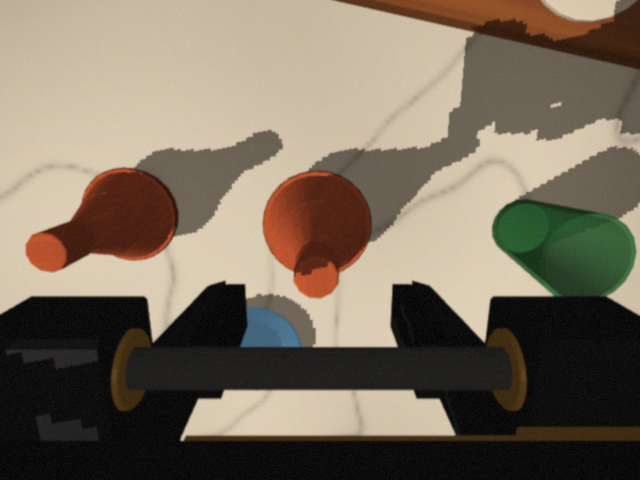

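Exactly on axis (316,277). Gripping d.

Emit:
{"api": "send_rows", "payload": {
  "linear": [
    [0.017, 0, 0],
    [0.02, 0, 0],
    [0.018, 0, 0],
    [0, 0, 0],
    [0, 0, 0]
  ],
  "twist": [0, 0, 0, 0, 0]
}}

```text
clock: 22.78
tool_pos: [0.4295, 0.1437, 0.1144]
eef_rot: [0.708, 0.0, -0.707, -0.0]
contact_force: [-0.7, -0.5, -0.2]
opening: 0.651
```

Emit:
{"api": "send_rows", "payload": {
  "linear": [
    [0, 0, 0],
    [0, 0, 0],
    [0, 0, 0],
    [0, 0, 0],
    [0, 0, 0],
    [0, 0, 0]
  ],
  "twist": [0, 0, 0, 0, 0, 0],
  "jaw": 1,
  "newtons": 35
}}

```text
clock: 23.52
tool_pos: [0.4292, 0.1438, 0.1138]
eef_rot: [0.707, 0.0, -0.707, -0.0]
contact_force: [0.2, 0.5, 1.7]
opening: 0.239
```

Emit:
{"api": "send_rows", "payload": {
  "linear": [
    [-0.01, 0, 0],
    [-0.02, 0, 0],
    [-0.03, 0, 0],
    [-0.03, 0, 0],
    [-0.03, 0, 0],
    [-0.02, 0, 0],
    [0, 0, 0],
    [0, 0, 0]
  ],
  "twist": [0, 0, 0, 0, 0, 0, 0, 0]
}}

```text
clock: 24.52
tool_pos: [0.4282, 0.1431, 0.2531]
eef_rot: [-0.707, 0.0, 0.708, -0.0]
contact_force: [0.1, 0.6, -3.4]
opening: 0.239
```

Emit:
{"api": "send_rows", "payload": {
  "linear": [
    [0, -0.0007, -0.0162],
    [0, -0.0007, -0.0162],
    [0, -0.0007, -0.0162],
    [0, -0.0007, -0.0162],
    [0, -0.0007, -0.0162],
    [0, -0.0007, -0.0162],
    [0, -0.0007, -0.0162],
    [0, -0.0007, -0.0162],
    [0, -0.0007, -0.0162],
    [0, -0.0007, -0.0162],
    [0, -0.0007, -0.0162],
    [0, -0.0007, -0.0162],
    [0, -0.0007, -0.0162],
    [0, 0, 0],
    [0.02, 0, 0],
    [0.03, 0, 0],
    [0.03, 0, 0],
    [0.01, 0, 0],
    [0, 0, 0],
    [0, 0, 0]
  ],
  "twist": [0, 0, 0, 0, 0, 0, 0, 0, 0, 0, 0, 0, 0, 0, 0, 0, 0, 0, 0, 0]
}}

```text
clock: 27.02
tool_pos: [0.6404, 0.1528, 0.1649]
eef_rot: [0.708, 0.0, -0.706, -0.0]
contact_force: [0.5, -0.8, -2.2]
opening: 0.239
```

Run:
```python
from h import *
w=snap('wrist','w10.png'); st=get_state(); p=st['tool_pos'];print(p,st['contact_force'],st['opening'],st['q'].round(2))
```

```text
[0.64043117 0.15280654 0.16506492] [-0.11692484  0.82419061 -2.51944492] 0.23556579418147378 [-0.3   0.82 -0.02  1.53  0.02  0.79 -1.89]
```

View pics/w10.png

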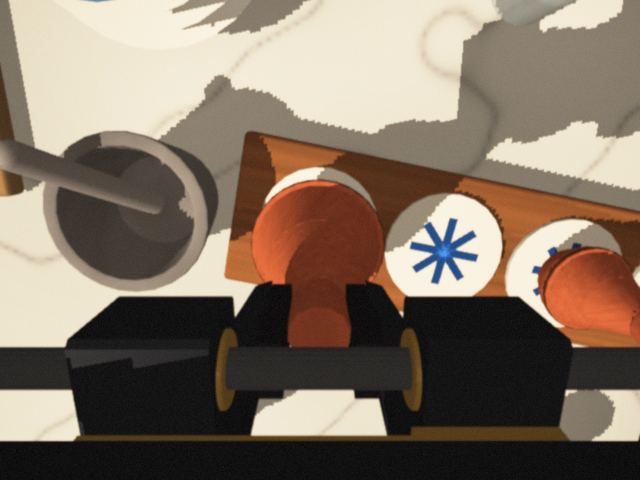

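d is over seat_1 and the mortar is clear (pestle 111 mm, fingers above 149 mm). Lowering.

Emit:
{"api": "send_rows", "payload": {
  "linear": [
    [0.008, 0, 0],
    [0.004, 0, 0],
    [0.001, 0, 0],
    [0.001, 0, 0],
    [0.001, 0, 0],
    [0.001, 0, 0],
    [0.0005, 0, 0],
    [0, 0, 0]
  ],
  "twist": [0, 0, 0, 0, 0, 0, 0, 0]
}}

```text
clock: 28.08
tool_pos: [0.6403, 0.1529, 0.1488]
eef_rot: [0.708, 0.0, -0.706, -0.0]
contact_force: [-1.7, -0.4, 7.4]
opening: 0.241
```

Emit:
{"api": "send_rows", "payload": {
  "linear": [
    [0, 0, 0],
    [0, 0, 0],
    [0, 0, 0],
    [0, 0, 0],
    [-0.015, 0, 0],
    [-0.03, 0, 0],
    [-0.035, 0, 0],
    [0, 0, 0],
    [0, 0, 0]
  ],
  "twist": [0, 0, 0, 0, 0, 0, 0, 0, 0],
  "jaw": 0.35
}}

```text
clock: 29.2
tool_pos: [0.6393, 0.1525, 0.2272]
eef_rot: [-0.707, 0.0, 0.707, -0.0]
contact_force: [0.5, -0.6, -0.1]
opening: 0.651
```

Run:
```python
from h import *
w=snap('wrist','w11.png'); st=get_state(); p=st['tool_pos'];print(p,st['contact_force'],st['opening'])
print(proj(w,[.6401,.1525,.175]))
```

```text
[0.63888609 0.15243166 0.22653452] [-0.42297833  0.15838383 -0.61575485] 0.6495766545774704
[317.08712958 259.51301062]
```

View pics/w11.png

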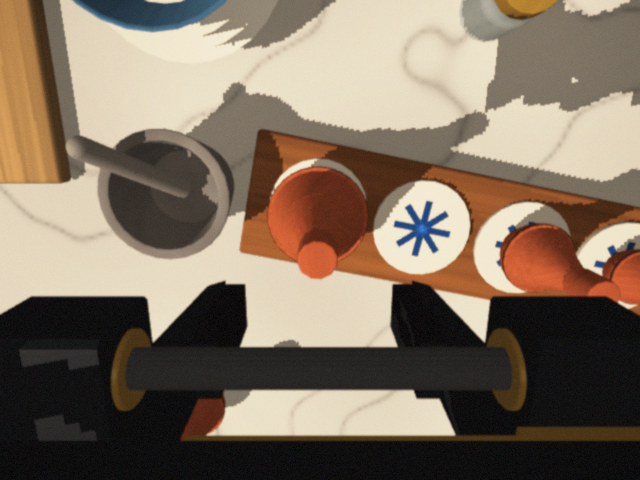

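d is on seat_1 (knob (318,260), predicted (317,260)). Now c.

Emit:
{"api": "send_rows", "payload": {
  "linear": [
    [0, -0.0105, 0.0169],
    [0, -0.0105, 0.0169],
    [0, -0.0105, 0.0169],
    [0, -0.0105, 0.0169],
    [0, -0.0105, 0.0169],
    [0, -0.0105, 0.0169],
    [0, -0.0105, 0.0169],
    [0, -0.0105, 0.0169],
    [0, -0.0105, 0.0169],
    [0, -0.0105, 0.0169],
    [0, -0.0105, 0.0169],
    [0, -0.0105, 0.0169],
    [0, 0, 0],
    [0.02, 0, 0],
    [0.03, 0, 0],
    [0.02, 0, 0],
    [0.005, 0, 0],
    [0, 0, 0],
    [0, 0, 0]
  ],
  "twist": [0, 0, 0, 0, 0, 0, 0, 0, 0, 0, 0, 0, 0, 0, 0, 0, 0, 0, 0]
}}

```text
clock: 31.62
tool_pos: [0.4376, 0.2789, 0.153]
eef_rot: [0.708, 0.0, -0.707, -0.0]
contact_force: [-0.4, 0.1, 0.2]
opening: 0.651
```

Run:
```python
from h import *
w=snap('wrist','w12.png'); st=get_state(); p=st['tool_pos'];print(p,st['contact_force'],st['opening'],st['q'].round(2))
print(proj(w,[.4368,.279,.122]),proj(w,[p[0],p[1],.122]))
```

```text
[0.43749566 0.27885889 0.15301148] [ 0.15690857 -0.92727879  0.59385863] 0.6482342235083528 [-0.66  0.68  0.    1.97 -0.    0.48 -2.23]
[316.65446483 277.01622445] [316.95146341 275.62170679]
```

View pics/w12.png

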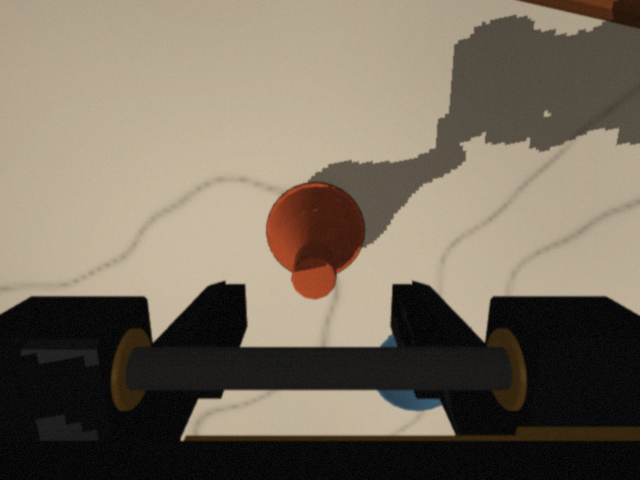

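Knob is at (314,278), about 1 mm to +y. Gripping c.

Emit:
{"api": "send_rows", "payload": {
  "linear": [
    [0.02, -0.001, 0.001],
    [0.02, 0, 0],
    [0.017, 0, 0],
    [0, 0, 0],
    [0, 0, 0]
  ],
  "twist": [0, 0, 0, 0, 0]
}}

```text
clock: 32.3
tool_pos: [0.4363, 0.2799, 0.096]
eef_rot: [0.708, 0.0, -0.707, -0.0]
contact_force: [0.7, 0.1, -0.0]
opening: 0.648
```

Emit:
{"api": "send_rows", "payload": {
  "linear": [
    [0, 0, 0],
    [0, 0, 0],
    [0, 0, 0],
    [0, 0, 0],
    [0, 0, 0],
    [0, 0, 0]
  ],
  "twist": [0, 0, 0, 0, 0, 0],
  "jaw": 1
}}

```text
clock: 33.05
tool_pos: [0.4359, 0.2799, 0.0953]
eef_rot: [0.707, 0.0, -0.707, -0.0]
contact_force: [0.3, 1.3, 1.4]
opening: 0.24
```

Emit:
{"api": "send_rows", "payload": {
  "linear": [
    [-0.01, 0, 0],
    [-0.03, 0, 0],
    [-0.04, 0, 0],
    [-0.04, 0, 0],
    [-0.04, 0, 0],
    [-0.03, 0, 0],
    [-0.01, 0, 0],
    [0, 0, 0],
    [0, 0, 0]
  ],
  "twist": [0, 0, 0, 0, 0, 0, 0, 0, 0]
}}

```text
clock: 34.17
tool_pos: [0.435, 0.279, 0.2938]
eef_rot: [-0.706, 0.001, 0.708, -0.001]
contact_force: [-0.8, -0.5, -2.4]
opening: 0.237
```

Emit:
{"api": "send_rows", "payload": {
  "linear": [
    [0, 0.01805, -0.0155],
    [0, 0.01805, -0.0155],
    [0, 0.01805, -0.0155],
    [0, 0.01805, -0.0155],
    [0, 0.01805, -0.0155],
    [0, 0.01805, -0.0155],
    [0, 0.01805, -0.0155],
    [0, 0.01805, -0.0155],
    [0, 0.01805, -0.0155],
    [0, 0.01805, -0.0155],
    [0, 0.01805, -0.0155],
    [0, 0.01805, -0.0155],
    [0, 0, 0],
    [0, 0, 0],
    [0.03, 0, 0],
    [0.03, 0, 0],
    [0.03, 0, 0],
    [0.02, 0, 0],
    [0, 0, 0],
    [0, 0, 0]
  ],
  "twist": [0, 0, 0, 0, 0, 0, 0, 0, 0, 0, 0, 0, 0, 0, 0, 0, 0, 0, 0, 0]
}}

```text
clock: 36.67
tool_pos: [0.6221, 0.0639, 0.1862]
eef_rot: [0.708, 0.0, -0.707, 0.0]
contact_force: [-0.8, -0.1, -2.4]
opening: 0.236
```

Run:
```python
from h import *
w=snap('wrist','w13.png'); st=get_state(); p=st['tool_pos'];print(p,st['contact_force'],st['opening'],st['q'].round(2))
```

```text
[0.62240571 0.06368022 0.18642653] [ 0.55042839  0.56856653 -1.09040923] 0.23950223995917883 [-0.18  0.75  0.01  1.62 -0.01  0.77 -1.74]
```

View pics/w13.png

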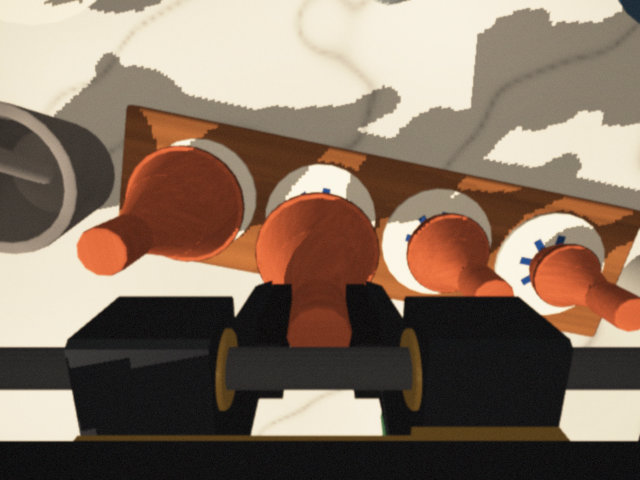

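c is over seat_2 with clear gaps to b and d. 56 mm to go.

Emit:
{"api": "send_rows", "payload": {
  "linear": [
    [0.015, 0, 0],
    [0.02, 0, 0],
    [0.012, 0, 0],
    [0.004, 0, 0],
    [0.001, 0, 0],
    [0.001, 0, 0],
    [0.001, 0, 0],
    [0.001, 0, 0],
    [0.001, 0, 0],
    [0, 0, 0]
  ],
  "twist": [0, 0, 0, 0, 0, 0, 0, 0, 0, 0]
}}

```text
clock: 37.98
tool_pos: [0.6224, 0.0633, 0.1302]
eef_rot: [0.708, 0.0, -0.707, -0.0]
contact_force: [-1.0, 0.6, 4.7]
opening: 0.238
```

Contact at the expected height. Releasing, rising, and backing off toward the robot so the cameras have a clear view.

Emit:
{"api": "send_rows", "payload": {
  "linear": [
    [0, 0, 0],
    [0, 0, 0],
    [0, 0, 0],
    [0, 0, 0],
    [-0.015, 0, 0],
    [-0.03, 0, 0],
    [-0.04, 0, 0],
    [-0.04, 0, 0],
    [-0.04, 0, 0],
    [0, 0, 0.03],
    [0, 0, 0.04],
    [0, 0, 0.04],
    [0, 0, 0.04],
    [0, 0, 0.03],
    [0, 0, 0],
    [0, 0, 0]
  ],
  "twist": [0, 0, 0, 0, 0, 0, 0, 0, 0, 0, 0, 0, 0, 0, 0, 0],
  "jaw": 0.35
}}

```text
clock: 39.98
tool_pos: [0.4432, 0.0632, 0.295]
eef_rot: [0.708, 0.0, -0.706, -0.0]
contact_force: [0.2, 0.1, -0.1]
opening: 0.651
```

Run:
```python
from h import *
s=snap('scene','s14.png'); t=snap('top'); w=snap('wrist','w14.png'); st=get_state(); print(st['tool_pos'],st['contact_force'],st['opening'])
f=lambda s,x0,y0,x1,y1,k:cv2.resize(s['frame'][y0:y1,x0:x1,::-1],None,fx=k,fy=k,interpolation=cv2.INTER_CUBIC)
cv2.imwrite('pics/p14.png',np.hstack([f(s,220,180,460,330,2)[:,:480],f(w,0,0,640,480,.625)]))
cv2.imwrite('pics/t14.png',f(s,220,180,460,330,3.3))
tg=dict(d=(.6401,.1525,.14),c=(.6222,.0631,.122),b=(.6048,-.0273,.104),a=(.5864,-.1178,.086))
for n,(x,y,h) in tg.items(): print(n,proj(w,[x,y,.035+h]).round(),((proj(s,[x,y,.035+h])-[220,180])*3.3).round())
```

```text
[0.44301054 0.06311311 0.29432473] [ 0.44691601  0.87100849 -0.03414364] 0.6498118427468909
d [ 156. -114.] [660. 165.]
c [317. -62.] [514. 207.]
b [453. -19.] [367. 250.]
a [569.  19.] [220. 292.]
```

View pics/t14.png

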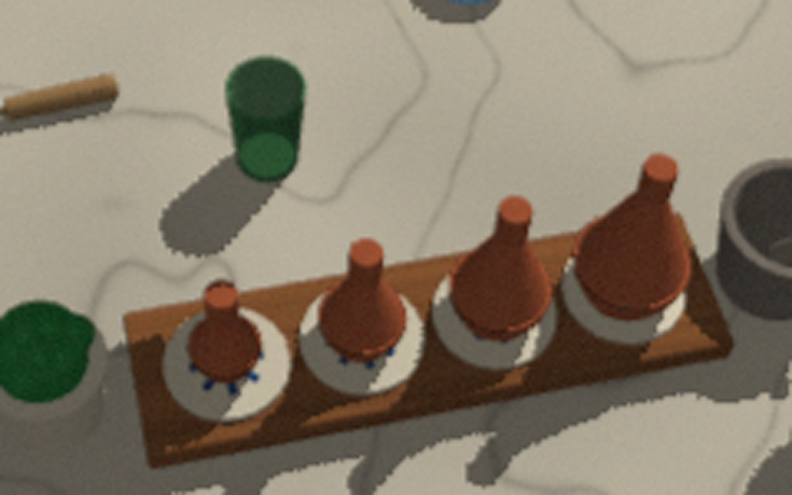

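View pics/w14.png

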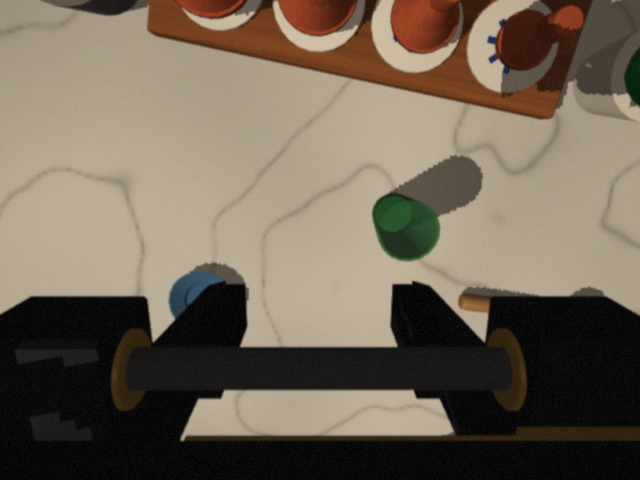

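All four knob tops in the scene crop, d (660,166), c (515,209), b (367,252) and a (220,296), lie within 4 enlarged pixels (about 2–3 mm) of prediction. The glass and mortar are untouched.

```bash
python3 -c "
from h import *
print(r.finish_job())"
```

```text
the job is handed in; nothing more can be done
None
```

All four tagines are on their tiles and the job is handed in, at about 40 s of the 104 s allowed; no verdict is reported. The mortar stood at the +y end, so from seat_1 to seat_4 they run tagine_d (tallest), tagine_c, tagine_b, tagine_a.

- **Placing:** I gripped each one by its knob and lowered it until the force showed contact (5–7 N) at the expected height. Then I released it and lifted clear.
- **Last checks:** The final scene image shows all four upright, with their knob tops within about 2–3 mm of the tile centres (limit 13 mm). The gripper was clear of everything. By eye, the glass and mortar had not moved; I did not measure them.
- **Failed or disagreeing checks:** None. The final wrist view cut off the tops of the taller tagines, so the last position check for d, c and b rests on the scene camera alone.

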